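Start an incubator run: shut lid, push drawer home, press start

ROBOT

A 6-joint arm with a two-finger parallel gripper is mounted at the origin on the work surface. World frame = base frame: x ahead of the robot, y to its left, z up, the work surface at z = 0. Lengths are in mm, angles in rad, forces in N, time in s.
With the tool pointing down it reaches from about 300 to 750 mm from the base axis. Payload 8.5 kg.
Tool frame: the origin (TCP) lies midway between the tips of the shut fingers; the grasp point (between the pads) lies 19 mm behind it; z points along the fingers, y is the line along which they close (so a half turn about z gives the same grasp; the last joint's range is limited). The gripper opens to 88 mm and grips with 3 to 60 N. Pads are 18 mm wide; open, the fingers measure 123 mm over their backs; the gripper's body (75 mm by 187 mm) begins 45 mm behind the grasp point.
Start: joints at [-1.472, 0.381, 1.297, -0, 1.464, -0.215], TCP at [169.765, -523.125, 238.748] pointing down, gripper open.
Joint ranges: [-3.11, 3.11], [-0.89, 2.33], [0.22, 2.48], [-1.42, 4.56], [0.17, 2.85], [-2.88, 2.88]. Speed limits (rad/s): [2.39, 2.39, 3.14, 3.14, 3.14, 3.14].

INTERFACE

Orientations are given as a unit quaternion [w, x, y, z].
In Python, from workcell import sensors, viewer, robot, masks_of, pinpoint gives the robot as it stands.
- The arm moves only by the shell command python3 -m inch 'ROWS' [FORCE]. ROWS is text: rows parted by semicolons, each of 7 numbers parted by spaces: the gripper command: -1 is fully open, 1 is shut, values between are in proportion, then the shift along the world's x, y, z in cm, then the turn, a rotation vector about the world's x, y, z in degrees. A call has exactly 8 rows; each row is the pose to reach, as a shift and turn from the pose commanded when the call began; what a row does not reach only later rows make up. A row lasts 1/10 s, in which the tool goes at most 50 mm and 8.59 degrees, less where a joint would pass 70% of its speed; a pose out of reach is approached as far as the arm can. A call with a gripper value outside its range is refused whole. The fingers move at their own pace and stop on an object; FORCE is the grip in N (left out, the last holds). Time passes only in rows, so rows that repeat a pose let the fingers close, or fill a call up. It gives the time, the measured TCP pose, the force, the opening and the grip force at its end, in the units of the state.
- sensors.sense(): the state, without advancing time (a new reading comes with each control period).
- viewer.get_image(name): name is "scene" or "top" or "wrist"; returns the picture (400x640x3 uint8, red, green, blue); there is no depth.
- viewer.calibration(name): a dict with "fx", "fy", "cx", "cy" (pixels), "D" ([k1, k2, p1, p2, k3] as OpenCV has them; the pictures are not rectified), "eye" and "orientation" of the camera in the world; the wrist camera has in their place "mount" (4x4, takes a point from camera to tool coordinates, whose origin is the TCP and whose axes are the flange's). Camera axes: x right, y down, z forward; pixel columns grow to the right and rows downward; lengths in mm; the calibration is good to about 2 mm. A picture is of the moment at which its call begins: read the wrist's pose just before it. calibration takes no time and is no camera call.
- robot.finish_job(): hands the job in; it is judged then, once.
Trained networks look in the newest picture that a camera, given by its name, has taken for a name from the list of things; names that differ only in an ending like _2 or _b are one class to them, and where a whole thing is asked for, a point or a joint stands for the part that bears it (a point fixed in the world has none). Each returns a list of dicts, best first, with "conf" (0 to 1); they miss things now and then, are a little off and sometimes report something else, mostly with a low value. They report only what shows in the picture. A call takes as long as a camera call. They do not tell look-alikes from the thing itself.
- masks_of(camera, thing): "pixels" (400x640 bool, what is visible of it) and "extent" ([left, top, right, bottom] in pixels, round what is visible of it).
- pinpoint(camera, thing): "location" ([column, row] in pixels: a listed point, or the origin of a listed thing).
The state is a dict: "clock": time; "joint_positions": joint angles; "qvel": joint speeds; "joint_efforts": joint torques, N m; "position": TCP position; "eef_rot": TCP orientation; "force": force on the tool from outside, world axes, zero at the start; "moment": the same for the moment, N m; "gripper_width": finger opening in mm; "grasp_force": force on a finger pad.
Only numpy, scipy, OpenCV 4.12 (cv2) and the standard library are available. Lean on these libraries where they do the work, as an engineer would, in place of code of your own. Each camera call takes 0.05 s, during which the arm holds its last target. There are 200 camera calls.

TASK

Start the incubator: with the fingertips, push the blue tray lid over until it lies flush on the tray, then push the drawer fully home without slamming it, then press the green start button right down and let go. Grasp and lift nothing: the sample rack stays standing in its tray, the red button stays unpressed, and the other things on the bench and on the incubator are left where they are.

Things in the scene. Friction and masses are not known exactly. Their poses are not given: they have to be found in the camera images.
- incubator: Low white bench incubator, grey base, 220 deep (x) x 260 wide (y) x 100 mm high, fixed to the bench. Origin: centre of its underside, on the bench. Its x points from the front face (x = -110 mm) to the back, y to the left seen by the robot facing it, z up. The drawer opening is in the middle of the front face.
- drawer (a joint): How far the drawer is out, m: 0 = home, 0.15 = fully out; starts mostly out. Slides along the incubator's -x; friction about 2 N, hard stop at 0, no latch, stays where left. Behind the grey front panel is an open tray 115 long (x) x 104 wide (y), walls 4, inner floor 28 and rim 75 mm above the bench, its middle 52.5 mm in front of the incubator's centre when home.
- drawer_front (a point): Middle of the outer (robot-side) face of the drawer's grey front panel, 70 mm above the bench: a good place to push. Moves with the drawer. The panel is 15 mm thick, 150 wide, from 22 to 94 mm above the bench; when home, this point lies 125 mm in front of the incubator's centre.
- lid (a joint): Opening angle of the blue tray lid, rad: 0 = flush on the tray, 1.57 = upright, up to 1.8 = leaning out to the left; starts open. Hinged along the tray's left (+y) rim, parallel to the incubator's x; closes by swinging over to -y. Plate 108 (x) x 98 x 6 mm, about 60 g. Stiff hinge (0.06 N m): stays at any angle, must be pushed all the way down. Must be flush before the drawer goes in.
- lid_hinge (a point): Middle of the lid's hinge line, 50 mm to the left of the tray's middle, 75.5 mm above the bench. Moves with the drawer.
- lid_edge (a point): Middle of the lid's free edge, 98 mm from the hinge line, half way through the thickness (white strip along that edge). Moves with lid and drawer.
- start_button (a joint): Travel of the green start button, m: 0 = up, 0.006 = right down (5 N); it springs back. Straight down.
- start_button_top (a point): Centre of the top face of the green start button, 28 mm across, in a black housing on top of the incubator near its front right corner (70 mm forward of and 80 mm right of the incubator's centre).
- stop_button (a joint): Travel of the red stop button, m: 0 = up. Same make as the green one, 80 mm behind it. Leave it alone.
- sample_rack: Loose yellow block with 12 small capped tubes, 70 (x) x 80 (y) mm, 40 mm high with caps, about 150 g, standing in the drawer's tray, below the rim. Origin: centre of its underside.
- tube_rack: Yellow two-deck tube rack with three blue-capped tubes, 90 x 180 mm, 108 mm high, loose, on the bench to the left of the incubator. Origin: centre of its underside.
- bottle: Bottle with blue cap, 70 mm across, 130 mm high, loose, on the bench in front to the right of the drawer. Origin: centre of its underside.
- tip_box: White box with orange top full of yellow pipette tips, 120 x 85 mm, 72 mm high, loose, on the bench to the right of the incubator. Origin: centre of its underside.
- jar: Small white capped jar, 50 mm across, 50 mm high, loose, standing on top of the incubator at the back left. Origin: centre of its underside.
There are look-alikes about, which are no part of the job. Several things look just like the tube_rack: the one meant starts farthest from the robot's base. What is shaped like the bottle but pink or purple is not meant.

How it is judged:
By the outcome, as a careful person would: the job done as asked, in the order asked, and still so for the second after the job is handed in, with the robot touching nothing.
It also fails if it takes over 58 s, if anything falls off the work surface, if the arm or the gripper's body presses on something with over 40 N, if the wrist force passes 120 N, or if a joint passes its speed limit or range.

## Working session

There is one attempt and no reset: what is moved stays moved. The work goes in short steps, Python scripts to look and compute and a shell command to move; the robot and the scene stay as the last step left them, time stands still between calls to the robot, and variables do not carry over. Pictures are saved under pics/ and viewed, at most 10 in all, crops included, and the job is handed in when it is done.

```bash
mkdir -p pics; ls
cat > h.py <<'E'
import numpy as np, cv2, json
from scipy.spatial.transform import Rotation as R
from workcell import sensors, viewer, robot, masks_of, pinpoint
def rot(o):
    o=np.array(o,float)
    return o if o.shape==(3,3) else R.from_quat(np.r_[o[1:],o[0]]).as_matrix()
def cam(n):
    c=viewer.calibration(n); K=np.array([[c['fx'],0,c['cx']],[0,c['fy'],c['cy']],[0,0,1.]])
    if 'mount' in c:
        s=sensors.sense(); T=np.eye(4); T[:3,:3]=rot(s['eef_rot']); T[:3,3]=s['position']; T=T@np.array(c['mount']); A,e=T[:3,:3],T[:3,3]
    else: A,e=rot(c['orientation']),np.array(c['eye'],float)
    return K,np.array(c['D'],float),A,e
def ray(C,p):
    K,D,A,e=C; q=cv2.undistortPoints(np.array([[p]],float),K,D)[0,0]
    return e,A@np.r_[q,1]
def atz(C,p,z):
    e,d=ray(C,p); return e+d*(z-e[2])/d[2]
def proj(C,P):
    K,D,A,e=C; return cv2.projectPoints(((np.atleast_2d(P)-e)@A),np.zeros(3),np.zeros(3),K,D)[0][:,0]
def tri(rs):
    M=np.zeros((3,3));b=np.zeros(3)
    for e,d in rs:
        d=d/np.linalg.norm(d);P=np.eye(3)-np.outer(d,d);M+=P;b+=P@e
    return np.linalg.solve(M,b)
E
python3 - <<'E'
from h import *
s=sensors.sense(); print(s['clock'],s['position'],s['eef_rot'])
for n in ('scene','top'):
    im=viewer.get_image(n); cv2.imwrite(f'pics/{n}0.png',im[:,:,::-1]); C=cam(n); print(n,C[3])
    for t,z in (('incubator',0),('drawer_front',70),('lid_hinge',75.5),('lid_edge',120),('start_button_top',110),('bottle',0),('sample_rack',28),('tube_rack',0),('tip_box',0),('jar',100)):
        print(t,[(round(r['conf'],2),np.round(r['location']).tolist(),np.round(atz(C,r['location'],z)).tolist()) for r in pinpoint(n,t)[:4]])
E
```

```text
pics
0.0 [ 169.72994391 -522.87918519  238.14873887] [-7.00216018e-04  9.87715013e-01  1.56264398e-01  3.56878103e-05]
scene [ 966.34791659  537.44837356 1230.39106417]
incubator [(0.71, [280.0, 212.0], [728.0, -61.0, 0.0])]
drawer_front [(0.76, [345.0, 150.0], [482.0, -99.0, 70.0])]
lid_hinge [(0.63, [343.0, 173.0], [534.0, -36.0, 76.0]), (0.47, [280.0, 213.0], [747.0, -22.0, 76.0])]
lid_edge [(0.93, [340.0, 154.0], [523.0, -65.0, 120.0])]
start_button_top [(0.54, [272.0, 163.0], [692.0, -150.0, 110.0]), (0.51, [243.0, 160.0], [755.0, -201.0, 110.0])]
bottle [(0.97, [282.0, 111.0], [540.0, -375.0, 0.0]), (0.76, [325.0, 119.0], [440.0, -270.0, 0.0])]
sample_rack [(0.97, [327.0, 174.0], [557.0, -80.0, 28.0])]
tube_rack [(0.86, [438.0, 291.0], [500.0, 365.0, 0.0]), (0.81, [344.0, 270.0], [674.0, 182.0, 0.0]), (0.73, [406.0, 213.0], [432.0, 136.0, 0.0]), (0.29, [282.0, 214.0], [728.0, -53.0, 0.0])]
tip_box [(0.65, [242.0, 160.0], [735.0, -276.0, -0.0])]
jar [(0.82, [275.0, 230.0], [784.0, 24.0, 100.0])]
top [ 376.29112287  -21.55729134 1233.67627814]
incubator [(0.97, [344.0, 171.0], [733.0, -42.0, 0.0])]
drawer_front [(0.85, [353.0, 264.0], [478.0, -90.0, 70.0])]
lid_hinge [(0.58, [332.0, 237.0], [537.0, -31.0, 76.0]), (0.38, [323.0, 143.0], [782.0, 22.0, 76.0])]
lid_edge [(0.65, [421.0, 250.0], [526.0, -245.0, 120.0]), (0.51, [335.0, 231.0], [547.0, -36.0, 120.0])]
start_button_top [(0.51, [383.0, 188.0], [671.0, -141.0, 110.0])]
bottle [(0.84, [417.0, 247.0], [549.0, -259.0, 0.0]), (0.81, [418.0, 294.0], [427.0, -271.0, 0.0]), (0.6, [460.0, 254.0], [545.0, -371.0, 0.0])]
sample_rack [(0.66, [350.0, 240.0], [543.0, -80.0, 28.0])]
tube_rack [(0.82, [261.0, 276.0], [425.0, 143.0, 0.0]), (0.71, [256.0, 186.0], [662.0, 190.0, 0.0]), (0.6, [180.0, 242.0], [486.0, 370.0, 0.0])]
tip_box [(0.81, [422.0, 184.0], [722.0, -257.0, 0.0])]
jar [(0.93, [323.0, 140.0], [781.0, 22.0, 100.0])]
```

View pics/scene0.png

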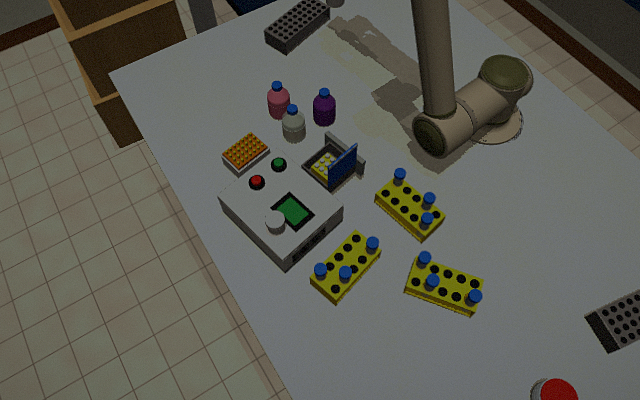

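View pics/top0.png

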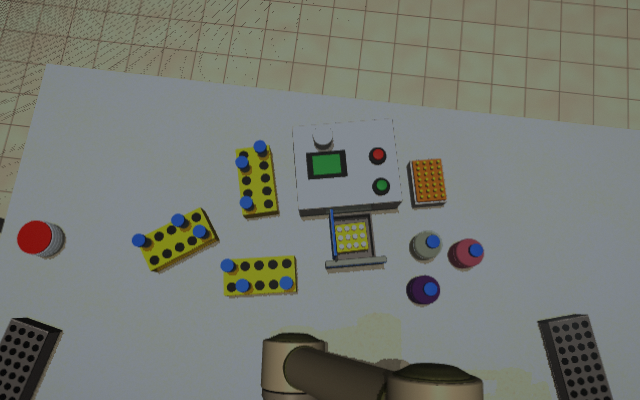

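Run:
```python
from h import *
Cs,Ct=cam('scene'),cam('top')
def T(a,b): return np.round(tri([ray(Cs,a),ray(Ct,b)]),0)
print('front',T((345,150),(353,264)),'hinge',T((343,173),(332,237)),'edge',T((340,154),(335,231)),'start',T((272,163),(383,188)),'jar',T((275,230),(323,140)))
# incubator frame fit from mask colour edges: top masks
m=masks_of('top','incubator')[0]; print(m['conf'],m['extent'])
c,_=cv2.findContours(m['pixels'].astype(np.uint8),cv2.RETR_EXTERNAL,2); c=max(c,key=cv2.contourArea)
print(cv2.approxPolyDP(c,4,True)[:,0].tolist())
for p in cv2.approxPolyDP(c,4,True)[:,0]: print(np.round(atz(Ct,p,100)).tolist(),end=' ')
```

```text
front [481. -94.  72.] hinge [537. -31.  83.] edge [542. -37. 171.] start [ 682. -151.   95.] jar [784.  22.  92.]
0.69 [377.7, 180.0, 385.8, 189.8]
[[380, 179], [376, 187], [383, 190], [386, 182]]
[695.0, -133.0, 100.0] [674.0, -125.0, 100.0] [668.0, -143.0, 100.0] [690.0, -149.0, 100.0]
```

The pictures show the incubator at top (345,165) with the drawer out toward the robot: panel from (326,264) to (386,260), rack at (352,236), and the lid about upright at (333,232). The green button is at (381,186) and the red one at (377,155). The grey bottle, (425,246), stands right of the drawer. I'll fit one incubator pose to these points.

```bash
cat > fit.py <<'E'
from h import *
from scipy.optimize import least_squares
def W(p,P): 
    c,s=np.cos(p[2]),np.sin(p[2]); P=np.array(P,float); return np.array([p[0]+c*P[0]-s*P[1],p[1]+s*P[0]+c*P[1],P[2]])
def pts(p):
    x,y,t,d,hb,a=p; d=d*1;tx=-52.5-d
    return dict(green=W(p,(-70,-80,hb)),red=W(p,(10,-80,hb)),cBL=W(p,(110,130,100)),cBR=W(p,(110,-130,100)),front=W(p,(-125-d,0,70)),
      pL=W(p,(-125-d,75,94)),pR=W(p,(-125-d,-75,94)),hinge=W(p,(tx,50,75.5)),edge=W(p,(tx,50-98*np.cos(a),75.5+98*np.sin(a))))
def fit(obs,p0):
    def f(p): 
        q=pts(p); return np.concatenate([(proj(C,q[k])[0]-uv)*w for C,k,uv,w in obs])
    return least_squares(f,p0,loss='soft_l1',f_scale=2,x_scale=[10,10,.1,10,10,.2])
E
python3 - <<'E'
from fit import *
S,T=cam('scene'),cam('top')
obs=[(T,'green',(381,185),1),(T,'red',(377,154.5),1),(T,'cBL',(293,127),1),(T,'cBR',(392,119),1),(T,'pL',(326,267),.7),(T,'pR',(386,262),.7),(T,'front',(353,264),.4),(T,'hinge',(332,237),.6),
 (S,'green',(279,162),1),(S,'red',(257,181),1),(S,'front',(345,150),.5),(S,'hinge',(343,173),.5),(S,'edge',(340,154),.7),(T,'edge',(335,231),.7)]
r=fit(obs,[720,-50,.1,110,110,1.5]); print(np.round(r.x,3)); print(np.round(r.fun.reshape(-1,2),1).tolist())
for k,v in pts(r.x).items(): print(k,np.round(v))
print('tool y,x axes',np.round(rot(sensors.sense()['eef_rot']),2).tolist())
E
```

```text
[ 7.27339e+02 -4.38660e+01  2.06000e-01  1.29940e+02  1.15696e+02
  1.52200e+00]
[[0.4, 0.4], [0.8, 0.1], [-1.1, -0.9], [0.1, -1.0], [-0.5, -0.5], [0.4, -0.6], [0.9, 0.2], [0.4, -0.0], [0.8, 0.5], [0.7, -0.8], [1.1, -0.2], [-0.4, 0.6], [1.4, -0.3], [0.6, -0.0]]
green [ 675. -137.  116.]
red [ 754. -120.  116.]
cBL [808. 106. 100.]
cBR [ 862. -149.  100.]
front [478. -96.  70.]
pL [462. -23.  94.]
pR [ 493. -170.   94.]
hinge [539. -32.  76.]
edge [540. -37. 173.]
tool y,x axes [[0.95, 0.31, -0.0], [0.31, -0.95, -0.0], [-0.0, -0.0, -1.0]]
```

The fit agrees to about 1 px: yaw 0.206 rad, drawer out 130 mm, lid at 1.52 rad. I'll shut the fingers, turn the tool 6° to line up with the incubator, and go to the lid's left side, staying high.

```bash
python3 -m inch '1 3.3 5 0 0 0 -1;1 6.6 10 0 0 0 -2;1 9.9 15 0 0 0 -3;1 13.2 20 0 0 0 -4;1 16.5 25 0 0 0 -5;1 19.8 30 0 0 0 -6;1 23 35 0 0 0 -6.2;1 26 39 0 0 0 -6.2' 20 && python3 -m inch '1 2.5 4 0 0 0 0;1 5 8 0 0 0 0;1 7.5 12 0 0 0 0;1 9.8 15 0 0 0 0;1 9.8 15 0 0 0 0;1 9.8 15 0 0 0 0;1 9.8 15 0 0 0 0;1 9.8 15 0 0 0 0'
python3 - <<'E'
from h import *
im=viewer.get_image('wrist'); cv2.imwrite('pics/w1.png',im[:,:,::-1]); C=cam('wrist'); print(sensors.sense()['position'],sensors.sense()['eef_rot'],C[3])
for t in ('drawer_front','lid_hinge','lid_edge','start_button_top'): print(t,[(round(r['conf'],2),np.round(r['location']).tolist()) for r in pinpoint('wrist',t)[:3]])
E
```

```text
clock: 1.95
position: [391.4, -187.8, 239.0]
eef_rot: [0.0, 0.995, 0.102, 0.0]
force: [0.2, -0.5, -0.3]
gripper_width: 26.1
grasp_force: 0.0
clock: 2.75
position: [488.2, -40.7, 238.9]
eef_rot: [0.0, 0.995, 0.102, -0.0]
force: [0.1, -0.4, 0.2]
gripper_width: 0.5
grasp_force: 0.0
[488.28755782 -40.67153037 238.87910295] [6.56800414e-05 9.94813735e-01 1.01713459e-01 2.72392196e-05] [568.99251475 -24.41793422 384.72409604]
drawer_front [(0.65, [373.0, 207.0])]
lid_hinge []
lid_edge [(0.8, [325.0, 150.0]), (0.26, [517.0, 162.0])]
start_button_top []
```

View pics/w1.png

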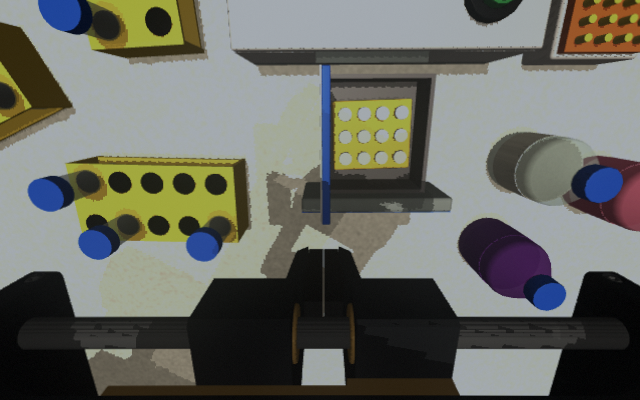

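The wrist view shows the lid edge-on at columns 321–330, rows 65–222, nearly upright and square to the view. The panel spans columns 302–452, and the incubator's front edge is at about row 50. I'll check the fit against it.

Run:
```python
from fit import *
p=[727.3,-43.9,.206,129.9,115.7,1.522]; C=cam('wrist')
for k,v in pts(p).items(): print(k,np.round(proj(C,v)[0]).tolist())
tx=-52.5-129.9
for n,P in dict(lidnear=(tx-54,47,173),lidfar=(tx+54,47,173),FL=(-110,130,100),FR=(-110,-130,100)).items(): print(n,np.round(proj(C,W(p,P))[0]).tolist())
print('goal',W(p,(tx,95,150)),'corner start',W(p,(tx,67,150)))
```

```text
green [499.0, -10.0]
red [521.0, -151.0]
cBL [193.0, -348.0]
cBR [622.0, -351.0]
front [371.0, 207.0]
pL [300.0, 214.0]
pR [450.0, 214.0]
hinge [325.0, 139.0]
edge [333.0, 154.0]
lidnear [330.0, 227.0]
lidfar [330.0, 68.0]
FL [229.0, 54.0]
FR [540.0, 53.0]
goal [529.32461506  11.78219605 150.        ] corner start [535.05190639 -15.62579793 150.        ]
```

The fit holds to a few pixels; the lid is closer to 1.6 rad than predicted. I'll go down left of the lid, then swing it over along an arc.

```bash
python3 -m inch '1 2.1 2.7 0 0 0 0;1 4.1 5.3 0 0 0 0;1 4.1 5.3 0 0 0 0;1 4.1 5.3 -3 0 0 0;1 4.1 5.3 -6 0 0 0;1 4.1 5.3 -8.9 0 0 0;1 4.1 5.3 -8.9 0 0 0;1 4.1 5.3 -8.9 0 0 0' && python3 -m inch '1 0.25 -1.2 0 0 0 0;1 0.5 -2.4 0 0 0 0;1 0.7 -3.4 0 0 0 0;1 0.9 -4.3 -0.1 0 0 0;1 1.1 -5.2 -0.4 0 0 0;1 1.3 -6.1 -0.8 0 0 0;1 1.3 -6.1 -0.8 0 0 0;1 1.3 -6.1 -0.8 0 0 0'
python3 - <<'E'
from h import *
im=viewer.get_image('wrist'); a=im; im=viewer.get_image('scene'); b=cv2.resize(im[100:230,200:408],(640,400)); cv2.imwrite('pics/w2.png',cv2.resize(np.vstack([a,b]),(480,600))[:,:,::-1])
E
```

```text
clock: 3.8
position: [529.8, 12.9, 150.5]
eef_rot: [0.0, 0.995, 0.102, 0.0]
force: [0.3, -1.0, 0.1]
gripper_width: 0.3
grasp_force: 0.0
clock: 4.6
position: [542.6, -47.8, 141.4]
eef_rot: [-0.0, 0.995, 0.102, -0.0]
force: [0.1, 0.8, 0.9]
gripper_width: 0.2
grasp_force: 0.0
```

View pics/w2.png

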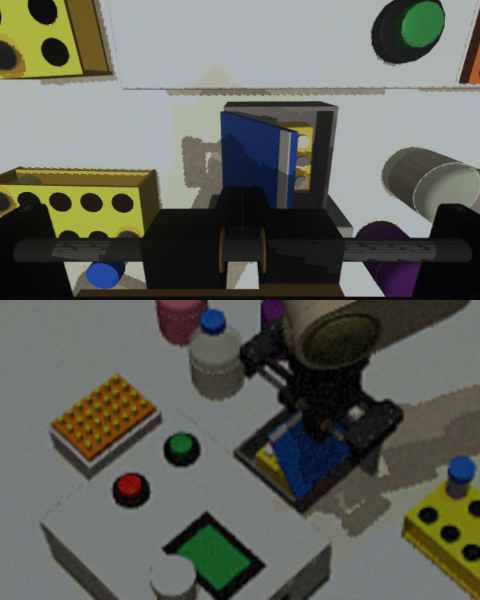

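The lid is tipping over, pushed by the fingertips, and nothing else has moved. I'll continue down the arc.

```bash
python3 -m inch '1 0.15 -0.8 -0.5 0 0 0;1 0.3 -1.6 -1.1 0 0 0;1 0.45 -2.2 -1.8 0 0 0;1 0.6 -2.8 -2.6 0 0 0;1 0.7 -3.2 -3.5 0 0 0;1 0.7 -3.6 -4.4 0 0 0;1 0.8 -3.8 -5.3 0 0 0;1 0.8 -3.9 -5.8 0 0 0' && python3 -m inch '1 0 0 -0.1 0 0 0;1 0 0 -0.2 0 0 0;1 0 0 -0.3 0 0 0;1 0 0 -0.4 0 0 0;1 0 0 -0.5 0 0 0;1 0 0 -0.55 0 0 0;1 0 0 -0.55 0 0 0;1 0 0 -0.55 0 0 0'
```

```text
clock: 5.5
position: [550.5, -86.7, 82.6]
eef_rot: [-0.0, 0.995, 0.103, -0.001]
force: [0.1, 0.8, -0.8]
gripper_width: 0.4
grasp_force: 0.3
clock: 6.3
position: [552.2, -86.3, 81.6]
eef_rot: [0.001, 0.995, 0.103, 0.003]
force: [-2.8, 3.5, 22.2]
gripper_width: 0.7
grasp_force: 11.4
```

It stopped at z = 81.6 with 22 N, which suits a 6 mm plate lying on the rim. I'll lift off and check.

```bash
python3 -m inch '1 0 0 2 0 0 0;1 0 0 5 0 0 0;1 -2 -0.4 8 0 0 0;1 -6 -1.2 11 0 0 0;1 -10 -2.1 11 0 0 0;1 -13 -2.7 11 0 0 0;1 -13 -2.7 11 0 0 0;1 -13 -2.7 11 0 0 0'
python3 - <<'E'
from fit import *
a=viewer.get_image('wrist'); C=cam('wrist'); print(sensors.sense()['position'])
for t in ('drawer_front','lid_hinge','lid_edge','start_button_top'): print(t,[(round(r['conf'],2),np.round(r['location']).tolist()) for r in pinpoint('wrist',t)[:3]])
p=[727.3,-43.9,.206,129.9,115.7,0.0]
for k,v in pts(p).items(): print(k,np.round(proj(C,v)[0]).tolist())
p[5]=.1; print('edge if .1',proj(C,pts(p)['edge']))
cv2.imwrite('pics/w3.png',a[:,:,::-1])
E
```

```text
clock: 7.1
position: [421.0, -113.8, 188.8]
eef_rot: [0.0, 0.995, 0.102, 0.001]
force: [0.5, -0.7, -0.2]
gripper_width: 0.6
grasp_force: 0.0
[ 421.45490853 -113.75422342  188.60331981]
drawer_front [(0.72, [319.0, 130.0])]
lid_hinge [(0.85, [250.0, 32.0]), (0.51, [380.0, 31.0])]
lid_edge [(0.86, [381.0, 30.0])]
start_button_top []
green [467.0, -230.0]
red [495.0, -497.0]
cBL [-59.0, -898.0]
cBR [663.0, -895.0]
front [315.0, 135.0]
pL [216.0, 138.0]
pR [412.0, 137.0]
hinge [247.0, 36.0]
edge [378.0, 36.0]
edge if .1 [[379.67079671  33.15255426]]
```

View pics/w3.png

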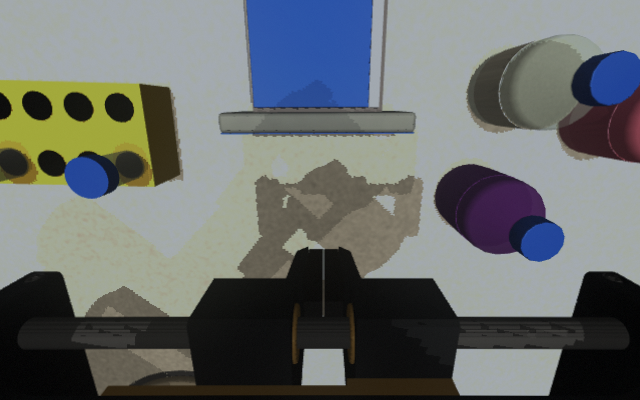

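The lid lies flat on the tray: blue from column 247 to 372, inside the tray outline, with the panel front at (319,130). Next I'll lower the shut fingers in front of the panel and push gently.

```bash
python3 -m inch '1 0.9 0.8 -3 0 0 0;1 0.9 0.8 -7 0 0 0;1 0.9 0.8 -11 0 0 0;1 0.9 0.8 -12.3 0 0 0;1 0.9 0.8 -12.3 0 0 0;1 1.9 1.0 -12.3 0 0 0;1 2.9 1.2 -12.3 0 0 0;1 2.9 1.2 -12.3 0 0 0' && python3 -m inch '1 0.8 0.16 0 0 0 0;1 1.4 0.29 0 0 0 0;1 2.0 0.42 0 0 0 0;1 2.8 0.58 0 0 0 0;1 3.6 0.75 0 0 0 0;1 4.4 0.92 0 0 0 0;1 5.2 1.09 0 0 0 0;1 6.0 1.25 0 0 0 0' && python3 -m inch '1 0.8 0.17 0 0 0 0;1 1.6 0.33 0 0 0 0;1 2.4 0.5 0 0 0 0;1 3.2 0.67 0 0 0 0;1 3.9 0.81 0 0 0 0;1 4.5 0.94 0 0 0 0;1 5.0 1.04 0 0 0 0;1 5.0 1.04 0 0 0 0'
python3 - <<'E'
from fit import *
im=viewer.get_image('top'); print([(r['conf'],r['location']) for r in pinpoint('top','drawer_front')])
p=np.array([727.3,-43.9]);q=sensors.sense()['position'][:2]-p;print('local',q@[.979,.2045],q@[-.2045,.979])
cv2.imwrite('pics/t4.png',cv2.resize(im[100:300,220:480],(780,600))[:,:,::-1])
E
```

```text
clock: 8.15
position: [451.8, -101.8, 66.2]
eef_rot: [0.001, 0.995, 0.103, 0.001]
force: [-0.5, -0.2, 0.0]
gripper_width: 0.5
grasp_force: 0.0
clock: 8.95
position: [510.3, -88.9, 65.2]
eef_rot: [-0.0, 0.995, 0.103, -0.0]
force: [-2.0, -1.0, 2.2]
gripper_width: 0.1
grasp_force: 1.2
clock: 9.75
position: [560.7, -78.9, 65.3]
eef_rot: [0.0, 0.995, 0.103, 0.001]
force: [-0.1, -0.6, 0.3]
gripper_width: 0.4
grasp_force: 0.0
[]
local -170.91256643037872 -0.12211832370127951
```

View pics/t4.png

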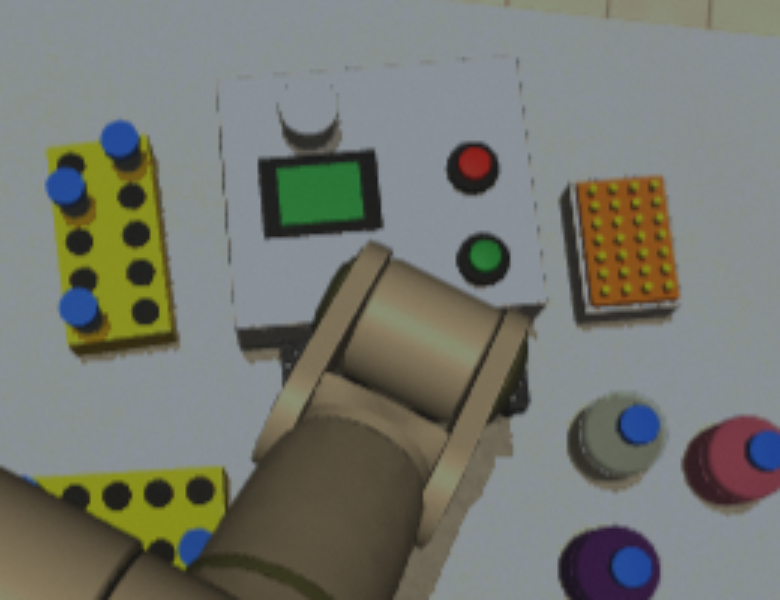

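The arm hides the drawer, but everything around it stands where it was. About 37 mm remain, so I'll push on slowly and slow further near the stop.

```bash
python3 -m inch '1 0.4 0.08 0 0 0 0;1 0.8 0.17 0 0 0 0;1 1.2 0.25 0 0 0 0;1 1.6 0.33 0 0 0 0;1 2.0 0.42 0 0 0 0;1 2.3 0.48 0 0 0 0;1 2.6 0.54 0 0 0 0;1 2.8 0.58 0 0 0 0' && python3 -m inch '1 0.15 0.03 0 0 0 0;1 0.3 0.06 0 0 0 0;1 0.45 0.09 0 0 0 0;1 0.6 0.12 0 0 0 0;1 0.75 0.16 0 0 0 0;1 0.9 0.19 0 0 0 0;1 0.9 0.19 0 0 0 0;1 0.9 0.19 0 0 0 0'
```

```text
clock: 10.65
position: [588.0, -73.0, 65.3]
eef_rot: [0.0, 0.995, 0.103, 0.0]
force: [-1.4, -3.0, 1.1]
gripper_width: 0.3
grasp_force: 1.1
clock: 11.45
position: [595.8, -71.3, 65.3]
eef_rot: [-0.0, 0.995, 0.103, -0.001]
force: [-7.4, -3.3, 4.6]
gripper_width: 0.3
grasp_force: 3.8
```

```bash
python3 -m inch '1 0.1 0.02 0 0 0 0;1 0.2 0.04 0 0 0 0;1 0.3 0.06 0 0 0 0;1 0.4 0.08 0 0 0 0;1 0.4 0.08 0 0 0 0;1 0.4 0.08 0 0 0 0;1 0.4 0.08 0 0 0 0;1 0.4 0.08 0 0 0 0'
```

```text
clock: 12.25
position: [595.8, -71.2, 65.3]
eef_rot: [-0.0, 0.995, 0.103, -0.006]
force: [-29.6, -9.8, 16.7]
gripper_width: 0.5
grasp_force: 15.0
```

The drawer is on its hard stop: no more travel and 30 N. I'll back off, rise, and look at the drawer and button from close by.

```bash
python3 -m inch '1 -1.5 -0.3 0 0 0 0;1 -4 -0.8 0 0 0 0;1 -5 -1 4 0 0 0;1 -5 -1 9 0 0 0;1 -4 -3 14 0 0 0;1 -2 -6 16 0 0 0;1 -2 -6 16 0 0 0;1 -2 -6 16 0 0 0'
python3 - <<'E'
from fit import *
a=viewer.get_image('wrist'); C=cam('wrist'); print(sensors.sense()['position'])
for t in ('drawer_front','lid_hinge','start_button_top','stop_button'): print(t,[(round(r['conf'],2),np.round(r['location']).tolist(),np.round(atz(C,r['location'],116)).tolist()) for r in pinpoint('wrist',t)[:3]])
p=[727.3,-43.9,.206,0,115.7,0.0]
for k,v in pts(p).items(): print(k,np.round(proj(C,v)[0]).tolist())
cv2.imwrite('pics/w5.png',a[:,:,::-1])
E
```

```text
clock: 13.05
position: [580.7, -130.3, 224.7]
eef_rot: [-0.0, 0.995, 0.102, 0.0]
force: [-0.3, 0.4, -0.4]
gripper_width: 0.8
grasp_force: 0.0
[ 580.19307974 -129.60074851  224.04377852]
drawer_front [(0.79, [265.0, 153.0], [614.0, -75.0, 116.0])]
lid_hinge []
start_button_top [(0.81, [360.0, 88.0], [678.0, -139.0, 116.0])]Traceback (most recent call last):
  File "<stdin>", line 3, in <module>
ValueError: it knows: bottle, drawer_front, incubator, jar, lid_edge, lid_hinge, sample_rack, start_button_top, tip_box, tube_rack
```

Run:
```python
from fit import *
a=viewer.get_image('wrist'); C=cam('wrist')
p=[727.3,-43.9,.206,0,115.7,0.0]
for k in ('green','front','pL','pR'): print(k,np.round(proj(C,pts(p)[k])[0]).tolist())
cv2.imwrite('pics/w5.png',a[:,:,::-1])
```

```text
green [356.0, 92.0]
front [267.0, 154.0]
pL [179.0, 159.0]
pR [346.0, 158.0]
```

View pics/w5.png

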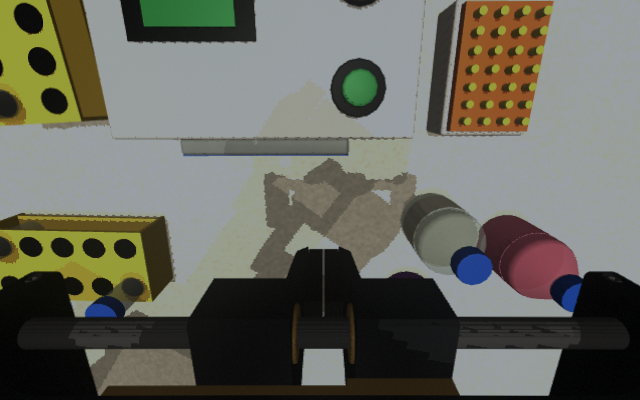

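The drawer panel is home, with its front at (265,153) against (267,154) predicted. The green button is at (360,88), i.e. about (677, -138). I'll go above it, then press straight down.

```bash
python3 -m inch '1 4 -0.4 0 0 0 0;1 8 -0.7 0 0 0 0;1 9.7 -0.8 0 0 0 0;1 9.7 -0.8 -3 0 0 0;1 9.7 -0.8 -6 0 0 0;1 9.7 -0.8 -9 0 0 0;1 9.7 -0.8 -10 0 0 0;1 9.7 -0.8 -10 0 0 0' && python3 -m inch '1 0 0 -0.2 0 0 0;1 0 0 -0.4 0 0 0;1 0 0 -0.6 0 0 0;1 0 0 -0.8 0 0 0;1 0 0 -0.9 0 0 0;1 0 0 -0.9 0 0 0;1 0 0 -0.9 0 0 0;1 0 0 -0.9 0 0 0'
```

```text
clock: 14.1
position: [677.1, -137.7, 124.0]
eef_rot: [-0.001, 0.995, 0.103, -0.001]
force: [0.6, -0.1, -0.5]
gripper_width: 0.6
grasp_force: 0.0
clock: 14.9
position: [678.2, -138.4, 116.8]
eef_rot: [0.0, 0.995, 0.103, 0.001]
force: [3.8, 0.0, 4.4]
gripper_width: 0.3
grasp_force: 2.3
```

```bash
python3 -m inch '1 0 0 -0.1 0 0 0;1 0 0 -0.2 0 0 0;1 0 0 -0.3 0 0 0;1 0 0 -0.3 0 0 0;1 0 0 -0.3 0 0 0;1 0 0 -0.3 0 0 0;1 0 0 -0.3 0 0 0;1 0 0 -0.3 0 0 0' && python3 -m inch '1 0 0 -0.1 0 0 0;1 0 0 -0.2 0 0 0;1 0 0 -0.3 0 0 0;1 0 0 -0.3 0 0 0;1 0 0 -0.3 0 0 0;1 0 0 -0.3 0 0 0;1 0 0 -0.3 0 0 0;1 0 0 -0.3 0 0 0'
```

```text
clock: 15.7
position: [678.3, -138.5, 116.2]
eef_rot: [0.001, 0.995, 0.103, 0.002]
force: [-1.8, 0.8, 19.1]
gripper_width: 1.0
grasp_force: 9.4
clock: 16.5
position: [678.4, -138.5, 116.0]
eef_rot: [0.002, 0.995, 0.103, 0.003]
force: [-7.8, 2.5, 34.1]
gripper_width: 0.4
grasp_force: 16.7
```

It stopped hard at z = 116. To tell whether the button bottomed or the fingers met the housing, I'll ease up in steps and watch the spring force.

```bash
python3 -m inch '1 0 0 0.3 0 0 0;1 0 0 0.6 0 0 0;1 0 0 0.8 0 0 0;1 0 0 0.8 0 0 0;1 0 0 0.8 0 0 0;1 0 0 0.8 0 0 0;1 0 0 0.8 0 0 0;1 0 0 0.8 0 0 0' && python3 -m inch '1 0 0 0.1 0 0 0;1 0 0 0.2 0 0 0;1 0 0 0.2 0 0 0;1 0 0 0.2 0 0 0;1 0 0 0.2 0 0 0;1 0 0 0.2 0 0 0;1 0 0 0.2 0 0 0;1 0 0 0.2 0 0 0'  && python3 -m inch '1 0 0 0.1 0 0 0;1 0 0 0.2 0 0 0;1 0 0 0.2 0 0 0;1 0 0 0.2 0 0 0;1 0 0 0.2 0 0 0;1 0 0 0.2 0 0 0;1 0 0 0.2 0 0 0;1 0 0 0.2 0 0 0'
```

```text
clock: 17.3
position: [677.6, -138.3, 118.1]
eef_rot: [-0.0, 0.995, 0.103, -0.0]
force: [2.1, -1.2, 3.7]
gripper_width: 0.4
grasp_force: 1.9
clock: 18.1
position: [677.5, -138.2, 120.1]
eef_rot: [-0.0, 0.995, 0.103, -0.0]
force: [0.2, -1.0, 1.9]
gripper_width: 0.6
grasp_force: 1.3
clock: 18.9
position: [677.6, -138.2, 122.1]
eef_rot: [-0.0, 0.995, 0.103, -0.0]
force: [-1.0, -1.5, 1.8]
gripper_width: 0.4
grasp_force: 0.7
```

The spring force falls steadily from z = 116 to about 122, so the button went through its full 6 mm and came back. I'll withdraw and do a final check.

```bash
python3 -m inch '1 0 0 2 0 0 0;1 0 0 5 0 0 0;1 0 0 9 0 0 0;1 -5 -1 12 0 0 0;1 -10 -2 12 0 0 0;1 -15 -3 12 0 0 0;1 -19 -4 12 0 0 0;1 -22 -5 12 0 0 0' && python3 -m inch '1 -4 -4 0 0 0 0;1 -8 -8 0 0 0 0;1 -12 -12 0 0 0 0;1 -12 -16 0 0 0 0;1 -12 -20 0 0 0 0;1 -12 -20 0 0 0 0;1 -12 -20 0 0 0 0;1 -12 -20 0 0 0 0'
python3 - <<'E'
from fit import *
a=viewer.get_image('top'); b=viewer.get_image('scene')
p=[727.3,-43.9,.206,0,115.7,0.0]
for n in('top','scene'): print([np.round(r['location']).tolist() for r in pinpoint(n,'drawer_front')[:1]],proj(cam(n),pts(p)['front']))
cv2.imwrite('pics/f.png',np.vstack([cv2.resize(a[100:300,170:490],(480,300)),cv2.resize(b[60:300,170:490],(480,300))])[:,:,::-1])
E
```

```text
clock: 19.7
position: [455.0, -187.9, 242.4]
eef_rot: [-0.0, 0.995, 0.103, -0.0]
force: [1.5, -1.1, 0.6]
gripper_width: 0.5
grasp_force: 0.0
clock: 20.5
position: [337.9, -387.2, 242.2]
eef_rot: [-0.0, 0.995, 0.103, 0.0]
force: [-0.3, -0.9, 0.1]
gripper_width: 0.7
grasp_force: 0.0
[[351.0, 214.0]] [[350.15956769 213.29117692]]
[[313.0, 177.0]] [[314.92550893 176.78904621]]
```

View pics/f.png

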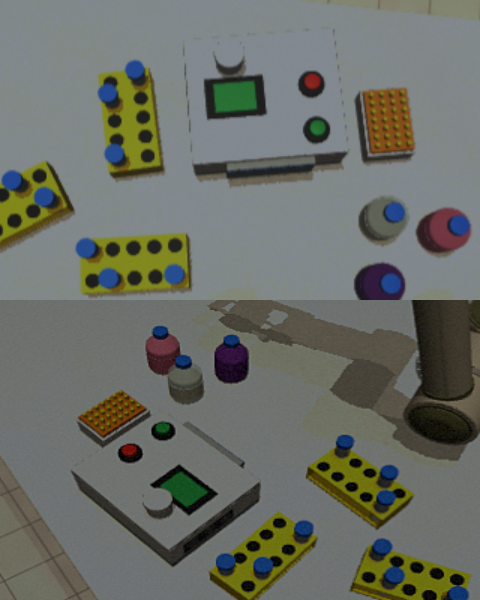

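The drawer is home (panel at top (351,214), 1 px from predicted), the green button is back up, and everything else stands where it was. Handing in.

```bash
python3 -c "
from workcell import robot; print(robot.finish_job())"
```

```text
the job is handed in; nothing more can be done
None
```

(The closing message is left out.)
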